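# Pack the print-finishing caddy in layers

## Robot

A 6-joint arm with a two-finger parallel gripper is mounted at the origin on the work surface; the furniture and walls round the work are solid. World frame = base frame: x ahead of the robot, y to its left, z up, the work surface at z = 0. Lengths are in m, angles in rad, forces in N, time in s.
With the tool pointing down it reaches from about 0.3 to 0.95 m from the base axis. Payload 3.1 kg.
Tool frame: the origin (TCP) lies midway between the tips of the shut fingers; the grasp point (between the pads) lies 19 mm behind it (grasp_offset is the distance from the TCP to the grasp point, in m); z points along the fingers, y is the line along which they close (so a half turn about z gives the same grasp; the last joint's range is limited). The gripper opens to 85 mm and grips with 20 to 120 N. Pads are 22 mm wide; open, the fingers measure 114 mm over their backs; the gripper's body (76 mm by 85 mm) begins 54 mm behind the grasp point. The pads swing forward as they close: fully open they stand 13 mm farther back than shut.
Start: joints at [1.178, 0.308, 1.634, -0, 1.2, -0.07], TCP at [0.198, 0.593, 0.231] pointing down, gripper open.
Joint ranges: [-3.06, 3.06], [-0.79, 1.96], [0.05, 2.63], [-1.19, 4.34], [0.05, 2.64], [-2.94, 2.94]. Speed limits (rad/s): [2.79, 2.79, 3.14, 3.14, 3.14, 3.14].

## Interface

Orientations are given as a rotation vector (axis times angle).
In Python, from plant import get_obs, camera, job_done, grasp_offset gives the robot as it stands. The module is installed in compiled form; this text tells all that it offers.
- The arm moves only by the shell command python3 -m creep 'ROWS' [FORCE]. ROWS is text: rows parted by semicolons, each of 5 numbers parted by spaces: the closure, from 0 (fully open) to 1 (shut), then the shift along the world's x, y, z in cm, then the turn about the world's z in rad. In form: hand x y z twist; .... A call has 1 to 20 rows; each row is the pose to reach, as a shift and turn from the pose commanded when the call began; what a row does not reach only later rows make up. A row lasts 1/12 s, in which the tool goes at most 41.7 mm and 7.16 degrees, less where a joint would pass 70% of its speed; a pose out of reach is approached as far as the arm can. A call with a gripper value outside its range is refused whole. The fingers move at their own pace and stop on an object; FORCE is the grip in N (left out, the last holds). Time passes only in rows, so rows that repeat a pose let the fingers close. It gives the time, the measured TCP pose, the force, the opening and the grip force at its end, in the units of the state.
- get_obs(): the state, without advancing time (a new reading comes with each control period).
- camera(name): name is "scene" or "side" or "wrist"; returns a dict with "color" (480x640x3 uint8, blue, green, red), "fx", "fy", "cx", "cy" (pixels), "rvec" (rotation vector, rad) and "tvec" (3), from world to camera coordinates, as OpenCV has them. Camera axes: x right, y down, z forward; pixel columns grow to the right and rows downward; lengths in m; the calibration is good to about 2 mm. A picture is of the moment at which its call begins. There is no depth.
- job_done(): hands the job in; it is judged then, once.
The state is a dict: "clock": time; "qpos": joint angles; "joint_vel": joint speeds; "joint_efforts": joint torques, N m; "ee_pos": TCP position; "tool_rot": TCP orientation; "contact_force": force on the tool from outside, world axes, zero at the start; "torque": the same for the moment, N m; "width": finger opening in m; "gripper_force": force on a finger pad.
Only numpy, scipy, OpenCV 4.12 (cv2) and the standard library are available. Lean on these libraries where they do the work, as an engineer would, in place of code of your own. Each camera call takes 0.05 s, during which the arm holds its last target. There are 200 camera calls.

## Task

Pack the grey caddy for the next printing session: lay the wooden squeegee flat in the long well, then the red tongs flat across it in the two notches, and last pull the orange keeper board out of the metal rack and stand it in the caddy's slotted posts, right down, so that it bridges the tongs. Centre each part in its place, let go of everything, and do not shift the other things on the worktop.

Things in the scene. Friction and masses are not known exactly. Their poses are not given: they have to be found in the camera images.
- squeegee_mid (a point): centre, half-way up (12 mm above its underside), of the print squeegee: brown wooden grip with red rubber blade, 215 mm long (y axis), 66 mm wide (x), 24 mm high (z up), 0.19 kg, lying flat. The grip spans x = -9 to +33 mm at full height; the blade reaches x = -33 mm as a strip 10 to 14 mm above the underside. Pinch the wood across its 42 mm at mid length, fingertips just above the blade.
- tongs_mid (a point): centre, half-way up (8.5 mm above the underside), of the red print tongs lying flat, a rigid pair of arms 237 mm long (y axis), 38 mm wide over both arms (x), 17 mm high (z up), 0.04 kg; pinch across both arms at mid length. Either end may point either way.
- keeper_mid (a point): centre, half-way up, of the keeper: orange plastic board with black rubber foot, 100 mm long (x axis), 10 mm thick (y), 60 mm high (z up), 0.12 kg. It starts on edge in the middle gap of the metal rack, its top 24 mm above the rack's walls; pinch that edge across its thickness and pull straight up. Either face may look either way.
- rack_gap (a point): centre of the floor of the metal rack's middle gap, 8 mm above the worktop; x along the gap, z up. The rack is fixed, 118 x 72 x 44 mm high: four upright walls along x, 108 mm long, 6 mm thick, tops 44 mm above the worktop, with three gaps 14 mm wide; the keeper stands in the middle one.
- well (a point): centre of the squeegee well's floor, on top of the fixed grey caddy base (270 mm along x, 144 along y, 6 thick), 6 mm above the worktop; z up. The squeegee lies along x, either way round. Well 228 mm long between end stops 15 mm high, 76 mm wide between low rails (x = -120 to -50 mm, 21 mm high) and black tongs sills (x = 46 to 124). From x = -50 to 46 both sides are open for fingers.
- notch (a point): point midway between the caddy's two tongs notches at the height of their floors, 35 mm above the worktop (clear over the squeegee), 85 mm along +x from well; same axes. Tongs lie along y on the black sills (38 to 64 mm to either side), between posts 50 mm apart (faces at x = -25 and +25 mm) that rise 19 mm above the floors; their ends overhang the caddy.
- slot (a point): centre of the keeper's seat at the height of the slot floors, 54 mm above the worktop, 85 mm along +x and 51 mm along +y from well; same axes. Two black posts (14 mm long, centred at x = -32 and +32 mm) carry slots 15 mm wide in y, open above and at both ends, lips flared, tops 75 mm above the worktop. The keeper stands in both along x, 2 mm over the tongs.
- tank_large: bystander: white developing tank with a cap, 91 mm across, 144 mm high; origin at the centre of its underside
- tank_small: bystander: white developing tank with a cap, 70 mm across, 91 mm high; origin at the centre of its underside
- brown_bottle: bystander: brown glass bottle with a blue cap, 68 mm across, 194 mm high; origin at the centre of its underside
- white_reel: bystander: white film reel, 69 mm across, 44 mm high; origin at the centre of its underside
- tape: bystander: roll of white tape lying flat, 96 mm across, 24 mm high; origin at the centre of its underside
- timer: bystander: small white timer, 44 x 66 x 69 mm high; origin at the centre of its underside
There are look-alikes about, which are no part of the job. Of the things like the part that bears keeper_mid, leave any that is white; of the rest the larger one is meant.

How it is judged:
By the outcome, as a careful person would: the job done as asked, in the order asked, and still so for the second after the job is handed in, with the robot touching nothing.
It also fails if it takes over 69 s, if anything falls off the work surface, if the arm or the gripper's body presses on something with over 40 N, if the wrist force passes 120 N, or if a joint passes its speed limit or range.

## Working session

There is one attempt and no reset: what is moved stays moved. The work goes in short steps, Python scripts to look and compute and a shell command to move; the robot and the scene stay as the last step left them, time stands still between calls to the robot, and variables do not carry over. Pictures are saved under pics/ and viewed, at most 10 in all, crops included, and the job is handed in when it is done.

```bash
mkdir -p pics; cat > h.py <<'E'
import numpy as np, cv2
from plant import get_obs, camera, job_done, grasp_offset
def cam(n):
    c=camera(n); c['K']=np.array([[c['fx'],0,c['cx']],[0,c['fy'],c['cy']],[0,0,1.]]); c['R']=cv2.Rodrigues(np.array(c['rvec'],float))[0]; c['t']=np.array(c['tvec'],float); return c
def ray(c,px,z):
    px=np.atleast_2d(np.array(px,float)); d=np.c_[(px[:,0]-c['cx'])/c['fx'],(px[:,1]-c['cy'])/c['fy'],np.ones(len(px))]@c['R']
    o=-c['R'].T@c['t']; return o+d*((z-o[2])/d[:,2])[:,None]
def proj(c,P):
    q=np.atleast_2d(P)@c['R'].T+c['t']; return np.c_[q[:,0]/q[:,2]*c['fx']+c['cx'],q[:,1]/q[:,2]*c['fy']+c['cy']]
E
python3 - <<'E'
from h import *
for n in("scene","side","wrist"):
    c=cam(n); cv2.imwrite(f'pics/{n}0.png',c['color']); print(n,-c['R'].T@c['t'],c['R'][2],c['fx'])
print(get_obs(),grasp_offset)
E
```

```text
scene [0.13450743 0.80079627 0.71045993] [ 0.33952436 -0.73665782 -0.58485764] 433.8079648586338
side [ 0.13079056 -0.75243056  0.80956626] [ 0.35873072  0.64997777 -0.6699561 ] 525.4077380624198
wrist [0.11924907 0.61832654 0.37240894] [ 0.30508485 -0.10457623 -0.94656592] 413.0205072117445
{'clock': 0.15, 'qpos': array([ 1.17826558e+00,  3.08843446e-01,  1.63490891e+00,  6.93589284e-06,
        1.19972678e+00, -6.96698503e-02]), 'joint_vel': array([-0.00036498, -0.00194964, -0.00396152,  0.00266693, -0.00127148,
       -0.00109611]), 'joint_efforts': array([-1.88865370e-04, -4.15806234e+01, -2.77146971e+01, -1.10808317e-04,
        6.10070885e-03,  3.24130815e-05]), 'ee_pos': array([0.19805157, 0.59208908, 0.23027993]), 'tool_rot': array([-5.04882115e-01, -3.10031222e+00,  2.88177655e-03]), 'contact_force': array([-0.6389936 ,  0.4444326 , -0.65574377]), 'torque': array([ 6.29586007e-03,  4.59267155e-02, -7.67142799e-05]), 'gripper_force': 0.0, 'width': 0.08556387152017116} 0.0187
```

View pics/scene0.png

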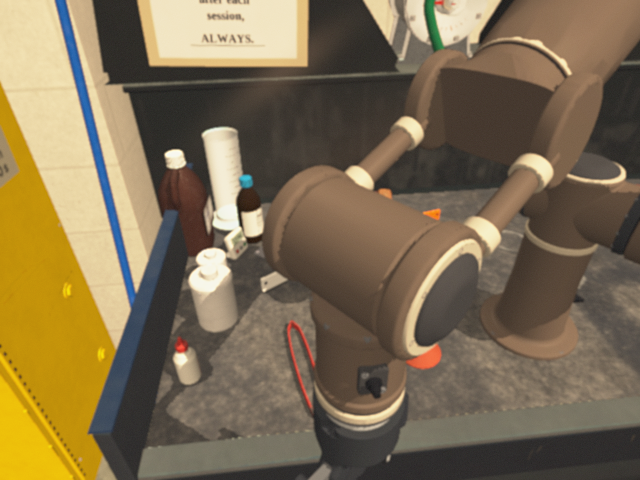

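View pics/side0.png

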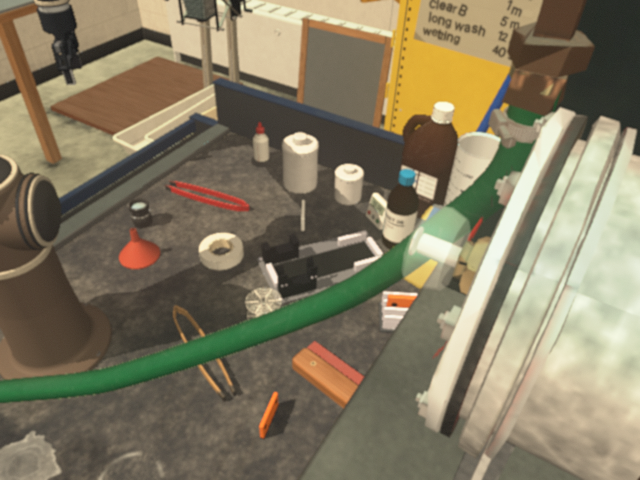

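The side view shows these parts:
- Squeegee at (330,375).
- Red tongs at (208,195), with wooden look-alike tongs at (200,350).
- Caddy at (320,265).
- Rack with orange and white boards at (400,308), and a loose orange board at (268,413).

The scene view is blocked by the arm.

```bash
python3 - <<'E'
from h import *
c=cam("side"); 
for n,p,z in [("sq",(330,375),.024),("sqL",(300,362),.024),("tongs",(208,195),.017),("tA",(168,183),.017),("tB",(248,208),.017),("caddy",(320,265),.02),("rack",(398,303),.06),("loose",(268,413),.05),("reel",(263,300),.04),("tape",(220,250),.02)]: print(n,ray(c,p,z)[0].round(3))
im=c['color'][210:440,230:450]; cv2.imwrite('pics/crop1.png',cv2.resize(im,None,fx=2.6,fy=2.6,interpolation=2))
E
```

```text
sq [ 0.416 -0.31   0.024]
sqL [ 0.382 -0.262  0.024]
tongs [0.404 0.287 0.017]
tA [0.33  0.38  0.017]
tB [0.472 0.195 0.017]
caddy [ 0.533 -0.059  0.02 ]
rack [ 0.595 -0.251  0.06 ]
loose [ 0.285 -0.341  0.05 ]
reel [ 0.377 -0.111  0.04 ]
tape [0.359 0.081 0.02 ]
```

View pics/crop1.png

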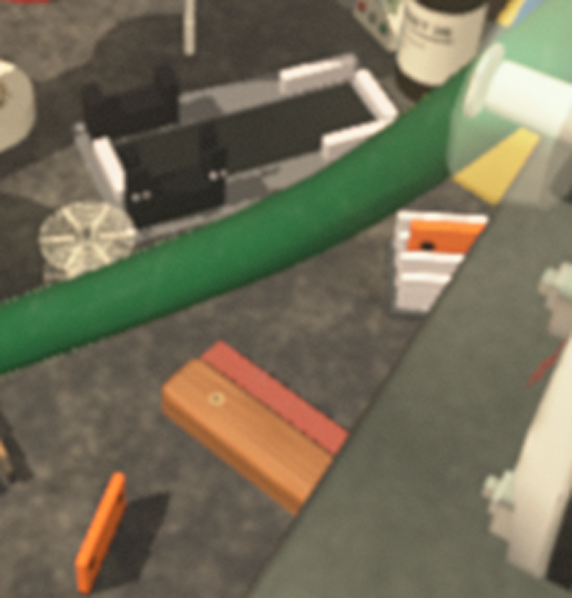

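The chosen keeper is the orange board in the rack at crop (440,240). The loose orange board at (100,530) looks smaller, and the white plates around the rack are its walls. I'll confirm the size from closer. Next I'll move over the squeegee to clear the views.

```bash
python3 -m creep '0 5 -3 12 0;0 22 -20 16 0;0 22 -20 16 0;0 22 -20 16 0;0 22 -20 16 0;0 22 -50 16 0;0 22 -50 16 0;0 22 -50 16 0;0 22 -80 16 0;0 22 -80 16 0;0 22 -80 16 0;0 22 -80 16 0;0 22 -80 16 0;0 22 -80 16 0;0 22 -80 16 0;0 22 -80 16 0;0 22 -80 16 0;0 22 -80 16 0;0 22 -80 16 0;0 22 -80 16 0' 40
python3 -m creep '0 0 0 0 0'; python3 - <<'E'
from h import *
w=cam("wrist"); s=cam("scene")
np.savez('c1.npz',**{k+n:c[k] for n,c in(('w',w),('s',s)) for k in('color','R','t','K')})
cv2.imwrite('pics/w1.png',w['color']);cv2.imwrite('pics/s1.png',s['color'])
E
```

```text
clock: 1.87
ee_pos: [0.4099, -0.1389, 0.3868]
tool_rot: [0.506, 3.1, 0.0]
contact_force: [1.2, 0.8, 1.2]
width: 0.0852
gripper_force: 0.0
clock: 1.95
ee_pos: [0.4105, -0.1437, 0.3869]
tool_rot: [0.517, 3.097, -0.008]
contact_force: [-0.1, -0.3, 0.5]
width: 0.0851
gripper_force: 0.0
```

View pics/w1.png

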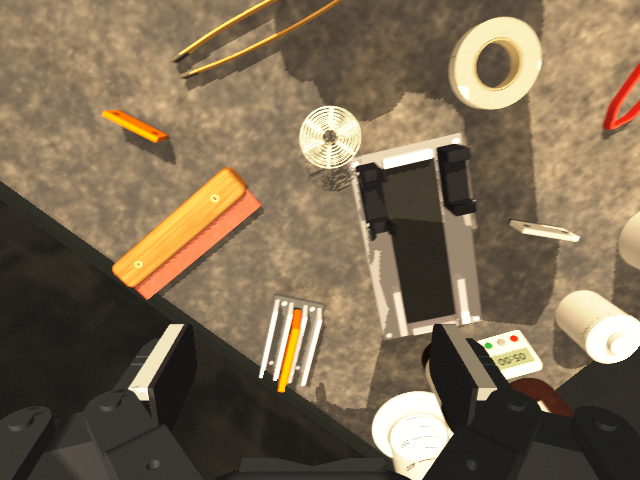

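View pics/s1.png

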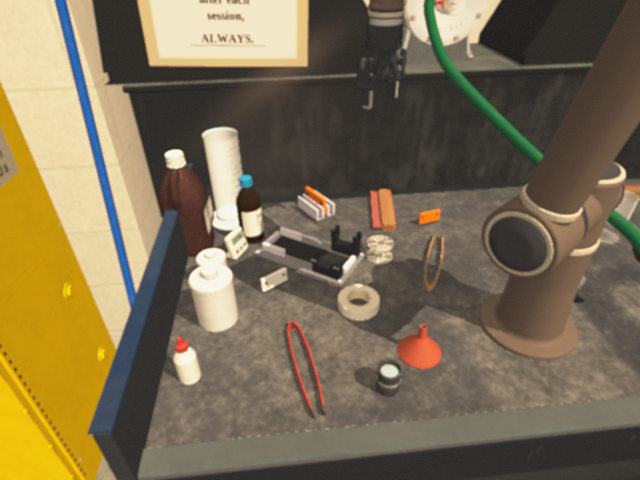

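Wrist view:
- Squeegee at (187,230), near the dark wall at lower left.
- Caddy with base corners at about (355,160), (463,135), (480,322) and (385,338). Its sills are at the top end, so caddy +x points up in the image.
- Rack at (295,340) with the orange keeper in its middle gap, larger than the loose orange board at (135,125). A white board lies at (545,232).
- Red tongs at upper right, wooden look-alike tongs at the top.

```bash
python3 - <<'E'
from h import *
d=np.load('c1.npz'); c={'R':d['Rw'],'t':d['tw'],'fx':d['Kw'][0,0],'fy':d['Kw'][1,1],'cx':d['Kw'][0,2],'cy':d['Kw'][1,2]}
for n,p,z in [("sqA",(230,180),.024),("sqB",(130,268),.024),("cad",[(355,160),(463,135),(480,322),(385,338)],.006),("keep",[(297,312),(285,388)],.068),("rackc",[(277,297),(325,303)],.008),("loose",[(104,112),(166,138)],.05),("wall",[(0,185),(160,302),(370,440)],0.0),("ctr",(320,240),0)]: print(n,ray(c,p,z).round(3).tolist())
print(-c['R'].T@c['t'], c['R'][2], c['R'][0])
s={'R':d['Rs'],'t':d['ts'],'fx':d['Ks'][0,0],'fy':d['Ks'][1,1],'cx':d['Ks'][0,2],'cy':d['Ks'][1,2]}
h=cv2.cvtColor(d['colors'],cv2.COLOR_BGR2HSV); m=((h[...,0]<6)|(h[...,0]>174))&(h[...,1]>130)&(h[...,2]>90); m[:, :283]=0;m[:,328:]=0;m[:318]=0;m[420:]=0
ys,xs=np.nonzero(m); P=ray(s,np.c_[xs,ys],.0085)[:,:2]; r=cv2.minAreaRect(P.astype(np.float32)*1000); print(r)
E
```

```text
sqA [[0.385, -0.245, 0.024]]
sqB [[0.451, -0.415, 0.024]]
cad [[0.415, -0.091, 0.006], [0.428, 0.043, 0.006], [0.692, 0.011, 0.006], [0.673, -0.125, 0.006]]
keep [[0.561, -0.218, 0.068], [0.664, -0.272, 0.068]]
rackc [[0.56, -0.25, 0.008], [0.591, -0.189, 0.008]]
loose [[0.267, -0.341, 0.05], [0.315, -0.288, 0.05]]
wall [[0.297, -0.536, 0.0], [0.517, -0.413, 0.0], [0.852, -0.199, 0.0]]
ctr [[0.503, -0.167, 0.0]]
[ 0.33171933 -0.11633529  0.5289129 ] [ 0.30557768 -0.11001906 -0.94578966] [ 0.32460455  0.94583582 -0.00514709]
((410.18408203125, 289.3943786621094), (40.595672607421875, 223.56866455078125), 39.46596145629883)
```

```bash
python3 -m creep '0 10 12 -15 0;0 10 12 -15 0;0 10 12 -15 0;0 10 12 -15 0;0 10 12 -15 0;0 10 12 -15 0;0 10 12 -15 0;0 10 12 -15 0'
python3 - <<'E'
from h import *
w=cam("wrist"); np.savez('c2.npz',**{k:w[k] for k in('color','R','t','K')})
cv2.imwrite('pics/w2.png',cv2.resize(w['color'],(800,600),interpolation=2))
E
```

```text
clock: 2.72
ee_pos: [0.5098, -0.0157, 0.2366]
tool_rot: [-0.5, -3.1, 0.001]
contact_force: [0.6, 0.1, -0.3]
width: 0.0853
gripper_force: 0.0
```

View pics/w2.png

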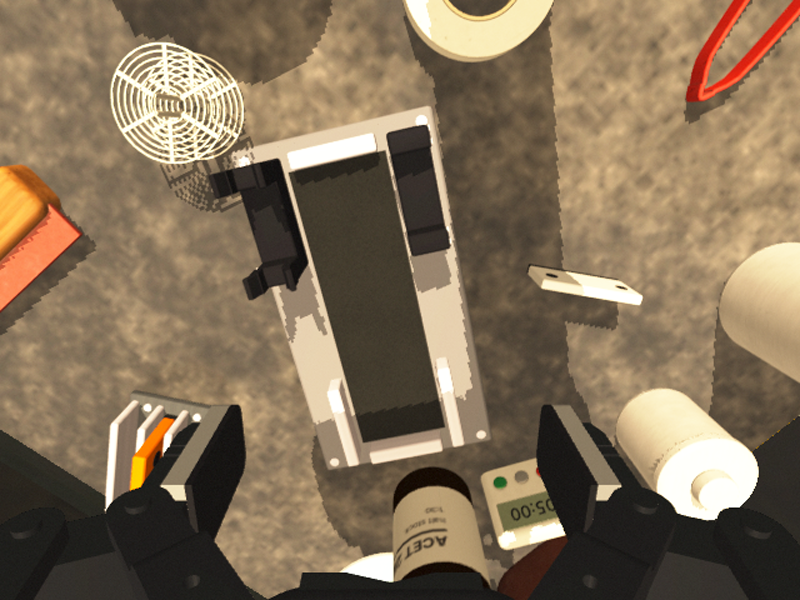

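Close view at 800x600: caddy base corners are TR (431,106), BR (491,440) and BL (325,470). Its screws are at (421,119), (482,435), (334,463) and (244,161). The slotted posts are on the left sill at about (228,180) and (265,280), so caddy +y is image left.

```bash
python3 - <<'E'
from h import *
d=np.load('c2.npz'); c={'R':d['R'],'t':d['t'],'fx':d['K'][0,0],'fy':d['K'][1,1],'cx':d['K'][0,2],'cy':d['K'][1,2]}
g=cv2.cvtColor(d['color'],cv2.COLOR_BGR2GRAY)
pts=np.array([(421,119),(482,435),(334,463),(244,161)])/1.25
# refine screws: bright local centroids
out=[]
for p in pts:
    x,y=p.round().astype(int); a=g[y-6:y+7,x-6:x+7].astype(float); w=np.clip(a-np.percentile(a,85),0,None); yy,xx=np.mgrid[-6:7,-6:7]; out.append((x+(w*xx).sum()/w.sum(),y+(w*yy).sum()/w.sum()))
out=np.array(out)
print((out*1.25).round(1).tolist())
S=ray(c,out,.007)[:,:2]; print(S.round(4).tolist(),S.mean(0)); 
for i in range(4): print(np.linalg.norm(S[i]-S[(i+1)%4]).round(4))
print([np.linalg.norm(S[0]-S[2]),np.linalg.norm(S[1]-S[3])])
B=ray(c,np.array([(431,106),(491,440),(325,470)])/1.25,.006)[:,:2]; print(B.round(4).tolist(),(B[0]+B[2])/2,np.linalg.norm(B[0]-B[1]),np.linalg.norm(B[1]-B[2]))
for P in (S,B): v=P[0]-P[1]; u=P[1]-P[2]; print(np.arctan2(v[1],v[0]),np.arctan2(-u[0],u[1])+np.pi)
W=ray(c,np.array([(363,441),(444,429)])/1.25,.006)[:,:2]; print('well end',W.round(4).tolist(),np.linalg.norm(W[0]-W[1]))
E
```

```text
[[nan, nan], [480.3, 434.0], [333.8, 461.6], [243.6, 160.9]]
[[nan, nan], [0.6835, 0.0049], [0.6707, -0.1203], [0.4195, -0.0942]] [nan nan]
nan
0.1259
0.2526
nan
[np.float64(nan), np.float64(0.28199657204484696)]
[[0.4262, 0.04], [0.6926, 0.0119], [0.677, -0.1308]] [ 0.55160869 -0.04537123] 0.2678223022740313 0.14353699265839134
nan 3.039982249730367
3.0363668394401793 3.032646436437025
well end [[0.6599, -0.0903], [0.6701, -0.0225]] 0.06856346853013776<stdin>:8: RuntimeWarning: invalid value encountered in scalar divide
```

Well centre is (0.5515,-0.045) and the caddy x axis is at angle 3.036. Next is the squeegee.

```bash
python3 -m creep '0 -10 -27 0 -0.88;0 -10 -27 0 -0.88;0 -10 -27 0 -0.88;0 -10 -27 0 -0.88;0 -10 -27 0 -0.88;0 -10 -27 0 -0.88;0 -10 -27 0 -0.88;0 -10 -27 0 -0.88;0 -10 -27 0 -0.88'
python3 - <<'E'
from h import *
print(get_obs()['qpos'].round(2))
w=cam("wrist"); np.savez('c3.npz',**{k:w[k] for k in('color','R','t','K')})
cv2.imwrite('pics/w3.png',w['color'])
h=cv2.cvtColor(w['color'],cv2.COLOR_BGR2HSV)
m=((h[...,1]>110)&(h[...,2]>120)&((h[...,0]>8)&(h[...,0]<22))).astype(np.uint8)
m=cv2.morphologyEx(m,cv2.MORPH_OPEN,np.ones((5,5)))
cs,_=cv2.findContours(m,0,2)
for k in sorted(cs,key=cv2.contourArea)[-3:]: print(cv2.contourArea(k),cv2.minAreaRect(k))
E
```

```text
clock: 3.52
ee_pos: [0.4095, -0.2899, 0.239]
tool_rot: [1.782, 2.582, -0.001]
contact_force: [0.4, -0.2, 0.2]
width: 0.0855
gripper_force: 0.0
[-0.7   0.06  1.91 -0.    1.17 -1.07]
1222.0 ((557.4803466796875, 248.93130493164062), (123.18940734863281, 22.185396194458008), 55.59153366088867)
4083.5 ((347.0644836425781, 240.0255126953125), (24.21770668029785, 210.1786346435547), 0.5700884461402893)
4836.5 ((312.5, 240.5), (219.0, 41.0), 90.0)
```

View pics/w3.png

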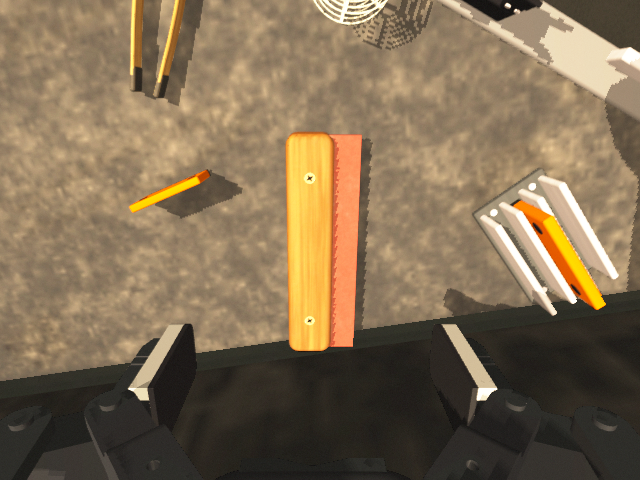

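The squeegee is clear in this view: wood spans columns 289–333 and rows 132–350, screws are at (309,178) and (309,320), and the blade is on the right.

```bash
python3 - <<'E'
from h import *
d=np.load('c3.npz'); c={'R':d['R'],'t':d['t'],'fx':d['K'][0,0],'fy':d['K'][1,1],'cx':d['K'][0,2],'cy':d['K'][1,2]}
h=cv2.cvtColor(d['color'],cv2.COLOR_BGR2HSV)
m=((h[...,1]>90)&(h[...,2]>120)&(h[...,0]>11)&(h[...,0]<28))
L=[];Rr=[]
for y in range(160,330,3):
    xs=np.nonzero(m[y,280:345])[0]+280; L.append((xs.min()-.5,y)); Rr.append((xs.max()+.5,y))
L=np.median(ray(c,L,.024),0),ray(c,L,.024); Rr=ray(c,Rr,.024)
L=L[1]
fl=np.polyfit(L[:,1],L[:,0],1);fr=np.polyfit(Rr[:,1],Rr[:,0],1); print(fl,fr)
S=ray(c,[(309.5,178.5),(309.5,321)],.024)[:,:2]; mid=S.mean(0)
print('screws',S.round(4).tolist(),mid,np.linalg.norm(S[0]-S[1]))
sl=(fl[0]+fr[0])/2; u=np.array([-sl,-1])/np.hypot(sl,1); print('ang long',np.arctan2(u[1],u[0]))
n=np.array([-u[1],u[0]]);print('n',n)
print('lateral offs of edges from screw mid',[(np.array([np.polyval(f,mid[1]),mid[1]])-mid)@n for f in(fl,fr)])
E1=ray(c,[(309,132),(309,350)],.024)[:,:2]; print('ends along u from mid',(E1-mid)@u)
p=ray(c,[(338,134),(362,135),(353,347)],.014)[:,:2]; print('blade', ((p-mid)@n).round(4),((p-mid)@u).round(4))
o=get_obs(); T=cv2.Rodrigues(o['tool_rot'])[0]; print(o['ee_pos'],np.arctan2(T[1,1],T[0,1]))
k=ray(c,[(545,215),(590,307),(517,203),(604,300)],.068)[:,:2]; print('keeper',k.round(4).tolist())
E
```

```text
[-0.37045368  0.27634912] [-0.38060143  0.31859407]
screws [[0.4006, -0.2733], [0.45, -0.4043]] [ 0.42531511 -0.33878402] 0.1400895663105635
ang long -1.211563221517836
n [0.93616671 0.3515564 ]
lateral offs of edges from screw mid [np.float64(-0.021964533695222225), np.float64(0.02080222883715479)]
ends along u from mid [-0.10913263  0.10305651]
blade [0.0243 0.045  0.0449] [-0.1068 -0.1061  0.106 ]
[ 0.4099421  -0.28832473  0.2385116 ] 0.3653692880745533
keeper [[0.5808, -0.227], [0.659, -0.2836], [0.5553, -0.2264], [0.6664, -0.2738]]
```

```bash
python3 -m creep '0 1.5 -5.1 0 0;0 1.5 -5.1 0 0;0 1.5 -5.1 -18 0;0 1.5 -5.1 -18 0;0 1.5 -5.1 -18 0;0 1.5 -5.1 -18 0;0 1.5 -5.1 -18 0;0 1.5 -5.1 -18 0'
```

```text
clock: 4.23
ee_pos: [0.4229, -0.3338, 0.0524]
tool_rot: [-1.769, -2.585, -0.003]
contact_force: [-0.9, -0.5, -0.2]
width: 0.0855
gripper_force: 0.0
```

```bash
python3 -m creep '0 0.2 -0.5 -3 0;0 0.2 -0.5 -3.6 0;0 0.2 -0.5 -3.6 0;0 0.2 -0.5 -3.6 0'
```

```text
clock: 4.57
ee_pos: [0.4283, -0.343, 0.022]
tool_rot: [1.775, 2.59, -0.0]
contact_force: [-0.1, -0.8, 0.3]
width: 0.0857
gripper_force: 0.0
```

```bash
python3 -m creep '0 -0.3 0.4 -0.5 0;0 -0.3 0.4 -0.9 0;0 -0.3 0.4 -0.9 0;0 -0.3 0.4 -0.9 0' 40; python3 -m creep '0.3 0 0 0 0;0.6 0 0 0 0;0.8 0 0 0 0;0.8 0 0 0 0;0.8 0 0 0 0;0.8 0 0 0 0' 40
```

```text
clock: 4.9
ee_pos: [0.4243, -0.3388, 0.0119]
tool_rot: [1.777, 2.59, -0.0]
contact_force: [0.8, 0.1, -0.4]
width: 0.0851
gripper_force: 0.0
clock: 5.4
ee_pos: [0.4254, -0.3397, 0.013]
tool_rot: [1.777, 2.588, -0.0]
contact_force: [-0.4, 0.9, 7.4]
width: 0.0408
gripper_force: 45.9
```

```bash
python3 -m creep '0.8 0 0 3 0;0.8 0 0 7 0;0.8 0 0 12 0;0.8 12.5 28.3 12 1.106;0.8 12.5 28.3 12 1.106;0.8 12.5 28.3 12 1.106;0.8 12.5 28.3 12 1.106;0.8 12.5 28.3 12 1.106;0.8 12.5 28.3 12 1.106;0.8 12.5 28.3 12 1.106;0.8 12.5 28.3 12 1.106;0.8 12.5 28.3 12 1.106;0.8 12.5 28.3 12 1.106;0.8 12.5 28.3 12 1.106;0.8 12.5 28.3 12 1.106;0.8 12.5 28.3 12 1.106'; python3 - <<'E'
from h import *
o=get_obs(); T=cv2.Rodrigues(o['tool_rot'])[0]; print(o['ee_pos'],np.arctan2(T[1,1],T[0,1]),T[2,:2])
w=cam("wrist"); cv2.imwrite('pics/w4.png',w['color'])
h=cv2.cvtColor(w['color'],cv2.COLOR_BGR2HSV)
E
```

```text
clock: 6.73
ee_pos: [0.5488, -0.0567, 0.1312]
tool_rot: [-0.157, -3.137, 0.0]
contact_force: [-0.3, -0.7, -2.8]
width: 0.0407
gripper_force: 43.9
[ 0.54878644 -0.05668102  0.13118471] 1.4710296198838755 [ 7.74411746e-04 -4.82239513e-05]
```

View pics/w4.png

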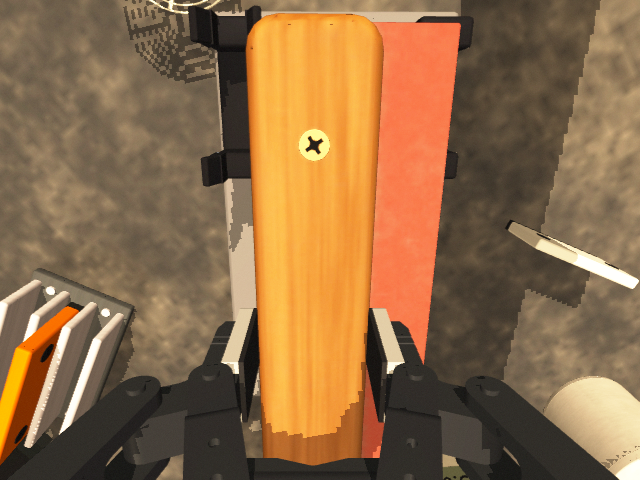

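The squeegee is held level, aligned over the well, with the blade on the right.

```bash
python3 -m creep '0.8 0.1 0 -4 0;0.8 0.1 0 -7 0;0.8 0.1 0 -9 -0.005;0.8 0.1 0 -10 -0.005;0.8 0.1 0 -10.5 -0.005;0.8 0.1 0 -10.5 -0.005;0.8 0.1 0 -10.5 -0.005'
```

```text
clock: 7.37
ee_pos: [0.5515, -0.0564, 0.0275]
tool_rot: [0.161, 3.135, -0.0]
contact_force: [-0.0, 0.1, -1.5]
width: 0.0409
gripper_force: 43.9
```

```bash
python3 -m creep '0.8 -0.1 0 -0.4 0;0.8 -0.1 0 -0.7 0;0.8 -0.1 0 -0.7 0;0.8 -0.1 0 -0.7 0'
```

```text
clock: 7.7
ee_pos: [0.5495, -0.0559, 0.0199]
tool_rot: [0.16, 3.137, -0.0]
contact_force: [0.1, -0.1, -3.1]
width: 0.041
gripper_force: 43.9
```

```bash
python3 -m creep '0.8 0.05 0 -0.1 0;0.8 0.05 0 -0.1 0;0.4 0.05 0 -0.1 0;0 0.05 0 -0.1 0;0 0.05 0 -0.1 0;0 0.05 0 3 0;0 0.05 0 7 0'; python3 -m creep '0 0 0 8 0;0 -16.8 38.3 14 -0.77;0 -16.8 38.3 14 -0.77;0 -16.8 38.3 14 -0.77;0 -16.8 38.3 14 -0.77;0 -16.8 38.3 14 -0.77;0 -16.8 38.3 14 -0.77;0 -16.8 38.3 14 -0.77;0 -16.8 38.3 14 -0.77;0 -16.8 38.3 14 -0.77;0 -16.8 38.3 14 -0.77;0 -16.8 38.3 14 -0.77;0 -16.8 38.3 14 -0.77;0 -16.8 38.3 14 -0.77;0 -16.8 38.3 14 -0.77'
python3 - <<'E'
from h import *
w=cam("wrist"); s=cam("scene"); cv2.imwrite('pics/w5.png',w['color'])
im=np.hstack([w['color'],cv2.resize(s['color'][200:320,240:400],(640,480),interpolation=2)]); cv2.imwrite('pics/w5b.png',cv2.resize(im,(800,300)))
np.savez('c5.npz',**{k:w[k] for k in('color','R','t','K')})
h=cv2.cvtColor(w['color'],cv2.COLOR_BGR2HSV); m=(((h[...,0]<8)|(h[...,0]>172))&(h[...,1]>140)&(h[...,2]>80)).astype(np.uint8)
cs,_=cv2.findContours(m,0,2); k=max(cs,key=cv2.contourArea); print(cv2.boundingRect(k))
P=ray(w,k[:,0,:],.0085)[:,:2]; r=cv2.minAreaRect((P*1000).astype(np.float32)); print(r,cv2.boxPoints(r).round(1).tolist())
o=get_obs(); T=cv2.Rodrigues(o['tool_rot'])[0]; print(o['ee_pos'],np.arctan2(T[1,1],T[0,1]))
E
```

```text
clock: 8.28
ee_pos: [0.5459, -0.0552, 0.0863]
tool_rot: [-0.159, -3.128, -0.002]
contact_force: [0.8, 0.0, 0.8]
width: 0.0856
gripper_force: 0.0
clock: 9.53
ee_pos: [0.3817, 0.3267, 0.2293]
tool_rot: [1.325, 2.848, -0.001]
contact_force: [0.7, -0.9, -0.8]
width: 0.0853
gripper_force: 0.0
(0, 153, 100, 94)
((205.72422790527344, 164.57510375976562), (102.25727081298828, 74.30703735351562), 73.95631408691406) [[155.89999389648438, 125.69999694824219], [227.3000030517578, 105.19999694824219], [255.60000610351562, 203.39999389648438], [184.10000610351562, 224.0]]
[0.38200669 0.32584212 0.22888417] 0.6975669017799698
```

View pics/w5b.png

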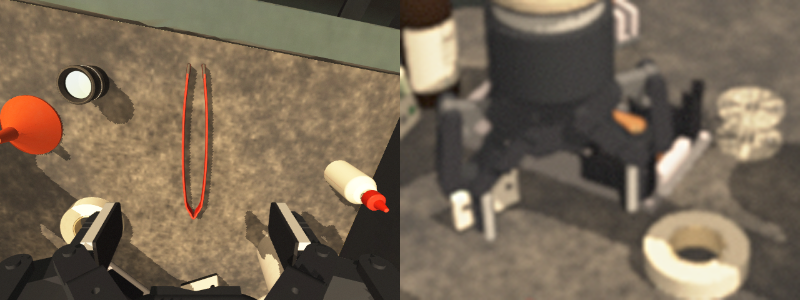

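The tongs are in view: arms at about columns 292–336, dark tips near row 103, joint end at about (311,350) in full resolution.

```bash
python3 - <<'E'
from h import *
d=np.load('c5.npz'); c={'R':d['R'],'t':d['t'],'fx':d['K'][0,0],'fy':d['K'][1,1],'cx':d['K'][0,2],'cy':d['K'][1,2]}
h=cv2.cvtColor(d['color'],cv2.COLOR_BGR2HSV); m=(((h[...,0]<10)|(h[...,0]>170))&(h[...,1]>120)&(h[...,2]>70))
m[:,:270]=0;m[:,360:]=0;m[:90]=0;m[360:]=0
ys,xs=np.nonzero(m); print(ys.min(),ys.max(),xs.min(),xs.max())
P=ray(c,np.c_[xs,ys],.0125)[:,:2].astype(np.float32)*1000
r=cv2.minAreaRect(P); print(r)
mid=[];lo=[];hi=[]
for y in range(110,330,6):
    q=np.nonzero(m[y])[0]
    if len(q)>3: lo.append((q.min()-.5,y)); hi.append((q.max()+.5,y))
A=ray(c,lo,.0085)[:,:2];B=ray(c,hi,.0085)[:,:2]; M=(A+B)/2; v=cv2.fitLine(M.astype(np.float32),cv2.DIST_L2,0,.01,.01).ravel(); print(v,np.arctan2(v[1],v[0]),np.linalg.norm(A-B,axis=1).round(4)[::4])
u=v[:2]*(1 if v[1]>0 else -1); p0=v[2:]
j=ray(c,[(311,ys.max()+.5)],.0085)[0,:2]; t=(j-p0)@u
tip=ray(c,[(309,103)],.0085)[0,:2]; t2=(tip-p0)@u
print('len',abs(t2-t),'mid both',p0+u*(t+t2)/2,'mid from joint',p0+u*(t+np.sign(t2-t)*.1185))
E
```

```text
102 350 290 332
((403.462646484375, 298.08465576171875), (38.525657653808594, 236.98304748535156), 39.12130355834961)
[ 0.63133615 -0.7755093   0.39563963  0.307831  ] -0.88752145 [0.0269 0.03   0.034  0.0364 0.038  0.0388 0.0386 0.0366 0.0344]
len 0.23913504696615773 mid both [0.40484705 0.29652094] mid from joint [0.40552102 0.29569307]
```

```bash
python3 -m creep '0 2.3 -2.9 -8 -0.013;0 2.3 -2.9 -14 -0.013;0 2.3 -2.9 -18 -0.013;0 2.3 -2.9 -19.5 -0.013;0 2.3 -2.9 -19.5 -0.013;0 2.3 -2.9 -19.5 -0.013;0 2.3 -2.9 -19.5 -0.013;0 2.3 -2.9 -19.5 -0.013'
```

```text
clock: 10.3
ee_pos: [0.4064, 0.2982, 0.0359]
tool_rot: [1.347, 2.837, 0.003]
contact_force: [0.5, -0.6, 1.3]
width: 0.085
gripper_force: 0.0
```

```bash
python3 -m creep '0 -0.1 -0.1 -2 0;0 -0.1 -0.1 -3.1 0;0 -0.1 -0.1 -3.1 0;0 -0.1 -0.1 -3.1 0;0 -0.1 -0.1 -3.1 0;0.4 -0.1 -0.1 -3.1 0;0.8 -0.1 -0.1 -3.1 0;0.8 -0.1 -0.1 -3.1 0;0.8 -0.1 -0.1 -3.1 0;0.8 -0.1 -0.1 -3.1 0;0.8 -0.1 -0.1 -3.1 0' 25
python3 - <<'E'
from h import *
o=get_obs(); T=cv2.Rodrigues(o['tool_rot'])[0]; print(o['ee_pos'],np.arctan2(T[1,1],T[0,1]),o['width'])
E
```

```text
clock: 11.22
ee_pos: [0.4042, 0.2974, 0.004]
tool_rot: [1.345, 2.839, 0.001]
contact_force: [-0.1, -0.4, 4.2]
width: 0.0366
gripper_force: 25.8
[0.4042233  0.29737907 0.00395672] 0.6860022223460231 0.036646406279819514
```

```bash
python3 -m creep '0.8 0 0 3 0;0.8 0 0 7 0;0.8 0 0 11 0;0.8 0 0 15 0;0.8 0 0 18 0;0.8 6.3 -33.3 18 -0.791;0.8 6.3 -33.3 18 -0.791;0.8 6.3 -33.3 18 -0.791;0.8 6.3 -33.3 18 -0.791;0.8 6.3 -33.3 18 -0.791;0.8 6.3 -33.3 18 -0.791;0.8 6.3 -33.3 18 -0.791;0.8 6.3 -33.3 18 -0.791;0.8 6.3 -33.3 12 -0.791;0.8 6.3 -33.3 9 -0.791;0.8 6.3 -33.3 9 -0.791;0.8 6.3 -33.3 9 -0.791;0.8 6.3 -33.3 9 -0.791'
python3 - <<'E'
from h import *
o=get_obs(); T=cv2.Rodrigues(o['tool_rot'])[0]; print(o['ee_pos'],np.arctan2(T[1,1],T[0,1]),o['width'])
E
```

```text
clock: 12.72
ee_pos: [0.4667, -0.0355, 0.0937]
tool_rot: [-2.334, -2.102, 0.001]
contact_force: [1.1, -0.4, -0.6]
width: 0.037
gripper_force: 25.5
[ 0.46669718 -0.0355097   0.09372799] -0.10442140736938375 0.036962378704776915
```

```bash
python3 -m creep '0.8 0 0 -2 0;0.8 0 0 -3.5 0;0.8 0 0 -4.5 0;0.8 0 0 -4.9 0;0.8 0 0 -4.9 0;0.8 0 0 -4.9 0'
python3 - <<'E'
from h import *
w=cam("wrist"); s=cam("side"); im=np.hstack([cv2.resize(w['color'],(400,300)),cv2.resize(s['color'][210:330,230:390],(400,300),interpolation=2)]); cv2.imwrite('pics/w6.png',im)
E
```

```text
clock: 13.22
ee_pos: [0.468, -0.0357, 0.0457]
tool_rot: [2.333, 2.102, 0.002]
contact_force: [0.1, 0.2, -1.2]
width: 0.0369
gripper_force: 25.5
```

```bash
python3 -m creep '0.8 -0.1 0 -0.4 0;0.8 -0.1 0 -0.6 0;0.8 -0.1 0 -0.6 0;0.8 -0.1 0 -0.6 0'
```

```text
clock: 13.65
ee_pos: [0.4662, -0.0359, 0.0389]
tool_rot: [2.335, 2.101, 0.001]
contact_force: [-0.2, 1.3, 3.5]
width: 0.0373
gripper_force: 25.9
```

```bash
python3 -m creep '0.5 0 0 0 0;0 0 0 0 0;0 0 0 0 0;0 0 0 0 0;0 0 0 3 0;0 0 0 7 0;0 0 0 11 0;0 10.5 -18.8 18 1.193;0 10.5 -18.8 18 1.193;0 10.5 -18.8 18 1.193;0 10.5 -18.8 18 1.193;0 10.5 -18.8 18 1.193;0 10.5 -18.8 18 1.193;0 10.5 -18.8 18 1.193;0 10.5 -18.8 18 1.193;0 10.5 -18.8 18 1.193;0 10.5 -18.8 18 1.193;0 10.5 -18.8 18 1.193;0 10.5 -18.8 18 1.193'
python3 - <<'E'
from h import *
w=cam("wrist"); s=cam("side"); sc=cam("scene")
np.savez('c7.npz',**{k:w[k] for k in('color','R','t','K')})
cv2.imwrite('pics/w7.png',w['color']); cv2.imwrite('pics/s7.png',s['color']); cv2.imwrite('pics/sc7.png',sc['color'])
o=get_obs(); T=cv2.Rodrigues(o['tool_rot'])[0]; print(o['ee_pos'],np.arctan2(T[1,1],T[0,1]),o['width'])
im=np.hstack([cv2.resize(w['color'],(560,420))[:, :],np.zeros((420,240,3),np.uint8)])
im[:180,560:]=cv2.resize(s['color'][215:305,250:370],(240,180),interpolation=2)
im[200:400,560:]=cv2.resize(sc['color'][210:310,250:370],(240,200),interpolation=2)
cv2.imwrite('pics/v10.png',im)
h=cv2.cvtColor(w['color'],cv2.COLOR_BGR2HSV); m=((h[...,0]>5)&(h[...,0]<25)&(h[...,1]>160)&(h[...,2]>90)).astype(np.uint8)
cs,_=cv2.findContours(m,0,2)
for k in sorted(cs,key=cv2.contourArea)[-3:]: print(cv2.contourArea(k),cv2.boundingRect(k),cv2.minAreaRect(k))
E
```

```text
clock: 15.23
ee_pos: [0.5706, -0.2238, 0.2181]
tool_rot: [-0.754, -3.049, -0.0]
contact_force: [-0.0, -0.1, -0.1]
width: 0.0851
gripper_force: 0.0
[ 0.57073912 -0.22376856  0.2183459 ] 1.0868918785319917 0.08530463129951482
272.0 (328, 0, 105, 22) ((380.0, 10.5), (21.0, 104.0), 90.0)
1637.0 (301, 221, 21, 133) ((311.70062255859375, 287.1104431152344), (14.139053344726562, 132.75933837890625), 3.7152888774871826)
17646.0 (446, 0, 129, 216) ((509.2500305175781, 103.75), (219.25784301757812, 98.64642333984375), 78.69007110595703)
```

View pics/v10.png

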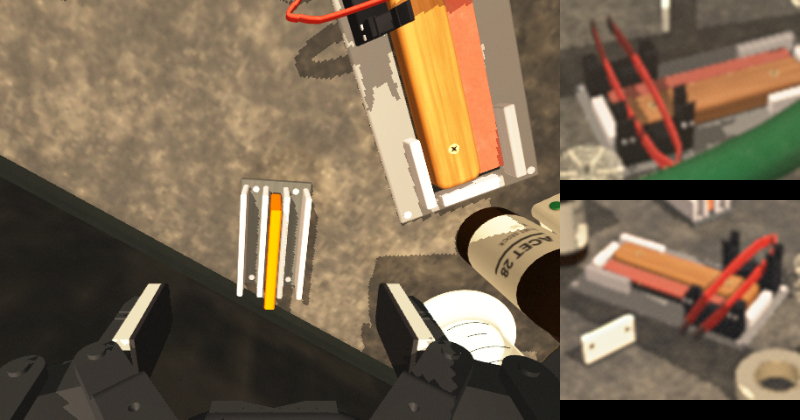

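Squeegee lies in the well and the tongs lie in both notches. The keeper in the rack is at (270,255) in the 560-wide view, standing upright with its top edge visible.

```bash
python3 - <<'E'
from h import *
d=np.load('c7.npz'); c={'R':d['R'],'t':d['t'],'fx':d['K'][0,0],'fy':d['K'][1,1],'cx':d['K'][0,2],'cy':d['K'][1,2]}
h=cv2.cvtColor(d['color'],cv2.COLOR_BGR2HSV)
print([tuple(int(v) for v in h[y,314]) for y in range(218,252,3)])
m=((h[...,0]>17)&(h[...,0]<30)&(h[...,1]>150)&(h[...,2]>180)).astype(np.uint8); m[:215]=0; m[360:]=0; m[:,:290]=0; m[:,340:]=0
ys,xs=np.nonzero(m); print(xs.min(),xs.max(),ys.min(),ys.max())
P=ray(c,np.c_[xs,ys],.068)[:,:2]; r=cv2.minAreaRect((P*1000).astype(np.float32)); print(r)
R=ray(c,np.array([(240,181),(312,186)])*640/560,.008)[:,:2]; print('rack base corners',R)
# screws of rack base
S=ray(c,np.array([(256,189),(303,192),(251,278),(289,280)])*640/560,.008)[:,:2]; print(S.round(4).tolist())
# squeegee check: screw in well at z=.030
print('screw',ray(c,np.array([(454,149)])*640/560,.030)[0].round(4))
E
```

```text
[(17, 62, 157), (12, 240, 199), (16, 255, 254), (16, 255, 254), (16, 255, 254), (16, 255, 255), (16, 255, 255), (16, 255, 254), (25, 255, 255), (25, 255, 255), (25, 255, 255), (25, 255, 255)]
302 321 240 353
((626.13720703125, -254.78903198242188), (8.946139335632324, 98.55625915527344), 58.487911224365234)
rack base corners [[ 0.55839302 -0.25563516]
 [ 0.59657173 -0.19411833]]
[[0.5731, -0.2454], [0.598, -0.2049], [0.6592, -0.2987], [0.6808, -0.2629]]
screw [ 0.6193 -0.064   0.03  ]
```

```bash
python3 -m creep '0.4 5.5 -3.1 0 -0.066;0.4 5.5 -3.1 0 -0.066;0.4 5.5 -3.1 -5 -0.066;0.4 5.5 -3.1 -9 -0.066;0.4 5.5 -3.1 -11 -0.066;0.4 5.5 -3.1 -12 -0.066;0.4 5.5 -3.1 -12 -0.066;0.4 5.5 -3.1 -12 -0.066;0.4 5.5 -3.1 -12 -0.066'
python3 - <<'E'
from h import *
o=get_obs(); T=cv2.Rodrigues(o['tool_rot'])[0]; print(o['ee_pos'],np.arctan2(T[1,1],T[0,1]))
E
```

```text
clock: 16.13
ee_pos: [0.6279, -0.2558, 0.1014]
tool_rot: [0.85, 3.019, -0.001]
contact_force: [0.6, -0.2, -0.2]
width: 0.0513
gripper_force: 0.0
[ 0.62794153 -0.25583181  0.10141538] 1.021831176722494
```

```bash
python3 -m creep '0.4 -0.2 0.1 -2.5 0;0.4 -0.2 0.1 -4.2 0;0.4 -0.2 0.1 -5 0;0.4 -0.2 0.1 -5 0;0.4 -0.2 0.1 -5 0'
```

```text
clock: 16.55
ee_pos: [0.6249, -0.2544, 0.0501]
tool_rot: [0.851, 3.022, -0.001]
contact_force: [-0.2, 0.3, 0.4]
width: 0.0512
gripper_force: 0.0
```

```bash
python3 -m creep '0.6 0.1 -0.05 0 0;0.8 0.1 -0.05 0 0;1 0.1 -0.05 0 0;1 0.1 -0.05 0 0;1 0.1 -0.05 0 0;1 0.1 -0.05 0 0' 40
python3 -m creep '1 0 0 2 0;1 0 0 5 0;1 0 0 8 0;1 0 0 11 0;1 0 0 13 0;1 0 0 13 0;1 0 0 13 0'
```

```text
clock: 17.05
ee_pos: [0.626, -0.2548, 0.05]
tool_rot: [0.851, 3.021, -0.0]
contact_force: [0.1, 0.9, 5.2]
width: 0.0089
gripper_force: 42.0
clock: 17.63
ee_pos: [0.6252, -0.2546, 0.1791]
tool_rot: [0.851, 3.022, -0.001]
contact_force: [-0.0, 0.2, -1.1]
width: 0.0095
gripper_force: 41.2
```

```bash
python3 -m creep '1 -16.4 16.8 0 0.444;1 -16.4 16.8 0 0.444;1 -16.4 16.8 0 0.444;1 -16.4 16.8 0 0.444;1 -16.4 16.8 0 0.444;1 -16.4 16.8 0 0.444;1 -16.4 16.8 0 0.444;1 -16.4 16.8 0 0.444;1 -16.4 16.8 -3 0.444;1 -16.4 16.8 -3 0.444;1 -16.4 16.8 -3 0.444'
python3 - <<'E'
from h import *
o=get_obs(); T=cv2.Rodrigues(o['tool_rot'])[0]; print(o['ee_pos'],np.arctan2(T[1,1],T[0,1]),o['width'])
w=cam("wrist"); h=cv2.cvtColor(w['color'],cv2.COLOR_BGR2HSV); cv2.imwrite('pics/w8.png',w['color'])
m=((h[...,0]>5)&(h[...,0]<30)&(h[...,1]>150)&(h[...,2]>120)).astype(np.uint8)
cs,_=cv2.findContours(m,0,2)
ztop=o['ee_pos'][2]+.018
for k in sorted(cs,key=cv2.contourArea)[-3:]:
    print(cv2.contourArea(k),cv2.boundingRect(k)); 
E
```

```text
clock: 18.55
ee_pos: [0.4593, -0.0865, 0.1462]
tool_rot: [-0.165, -3.132, -0.002]
contact_force: [-0.4, -0.4, -1.3]
width: 0.009
gripper_force: 41.1
[ 0.4592977  -0.08649137  0.1461821 ] 1.465377266793796 0.00902870810454916
1122.0 (343, 199, 97, 16)
4018.0 (340, 221, 174, 45)
14685.0 (206, 186, 296, 278)
```

```bash
python3 -m creep '1 0.1 0 -1.5 0;1 0.1 0 -2.5 0;1 0.1 0 -2.5 0;1 0.1 0 -2.5 0'; python3 -m creep '1 0 0 -0.5 0;1 0 0 -1 0;1 0 0 -1 0;1 0 0 -1 0'
```

```text
clock: 18.93
ee_pos: [0.4615, -0.0865, 0.1232]
tool_rot: [-0.165, -3.136, -0.0]
contact_force: [-0.2, -0.5, -0.9]
width: 0.009
gripper_force: 41.1
clock: 19.27
ee_pos: [0.4616, -0.0863, 0.1133]
tool_rot: [-0.164, -3.137, -0.0]
contact_force: [0.5, 0.1, -1.4]
width: 0.0093
gripper_force: 41.1
```

```bash
python3 -m creep '1 0 -0.05 -0.5 0;1 0 -0.05 -1 0;1 0 -0.05 -1.5 0;1 0 -0.05 -1.6 0;1 0 -0.05 -1.6 0;1 0 -0.05 -1.6 0'
```

```text
clock: 19.77
ee_pos: [0.4617, -0.0868, 0.0973]
tool_rot: [-0.165, -3.137, -0.0]
contact_force: [0.0, 0.2, -1.8]
width: 0.009
gripper_force: 41.1
```

```bash
python3 -m creep '1 0 0 -0.1 0;1 0 0 -0.2 0;1 0 0 -0.2 0;1 0 0 -0.2 0'
```

```text
clock: 20.1
ee_pos: [0.4621, -0.087, 0.0959]
tool_rot: [0.165, 3.137, -0.0]
contact_force: [-0.1, 0.3, 2.2]
width: 0.0091
gripper_force: 41.5
```

```bash
python3 -m creep '1 0 0 -0.05 0;0.8 0 0 -0.05 0;0.5 0 0 -0.05 0;0.5 0 0 -0.05 0;0.5 0 0 -0.05 0;0.5 0 0 3 0;0.5 0 0 7 0;0.5 0 0 11 0;0.5 -3 1 16 0;0.5 -3 1 16 0;0.5 -3 1 16 0;0.5 -3 1 16 0;0.5 -3 1 16 0;0.5 -3 1 16 0'
python3 - <<'E'
from h import *
w=cam("wrist"); h=cv2.cvtColor(w['color'],cv2.COLOR_BGR2HSV)
m=((h[...,0]>5)&(h[...,0]<30)&(h[...,1]>150)&(h[...,2]>120)).astype(np.uint8)
e=np.array([np.cos(3.036),np.sin(3.036)]); slot=np.array([.4616,-.0868])
print('expected top corners px',proj(w,[np.r_[slot+s*.05*e+t*.005*np.array([-e[1],e[0]]),.114] for s in(-1,1) for t in(-1,1)]).round(1).tolist())
m2=((h[...,0]>20)&(h[...,0]<30)&(h[...,1]>200)&(h[...,2]>180)).astype(np.uint8)
for M in(m,m2):
  cs,_=cv2.findContours(M,0,2)
  for k in sorted(cs,key=cv2.contourArea)[-3:]:
    P=ray(w,k[:,0],.114)[:,:2]*1000; print(cv2.contourArea(k),cv2.boundingRect(k),cv2.minAreaRect(P.astype(np.float32)))
# tongs check
m=(((h[...,0]<8)|(h[...,0]>172))&(h[...,1]>170)&(h[...,2]>80)).astype(np.uint8)
cs,_=cv2.findContours(m,0,2)
for k in sorted(cs,key=cv2.contourArea)[-4:]:
    P=ray(w,k[:,0],.045)[:,:2]*1000; print('red',cv2.contourArea(k),cv2.boundingRect(k),cv2.minAreaRect(P.astype(np.float32)))
print(get_obs()['ee_pos'])
E
```

```text
clock: 21.27
ee_pos: [0.431, -0.0767, 0.2536]
tool_rot: [-0.165, -3.134, -0.001]
contact_force: [-0.7, 0.3, -0.4]
width: 0.0424
gripper_force: 0.0
expected top corners px [[310.4, 327.0], [297.5, 327.0], [310.3, 200.4], [296.0, 200.4]]
904.0 (0, 53, 46, 41) ((315.26397705078125, -253.5110321044922), (31.625802993774414, 15.06536865234375), 43.77285385131836)
2112.5 (323, 219, 128, 32) ((442.9652404785156, -25.426193237304688), (90.1982421875, 23.277565002441406), 84.01483154296875)
9352.0 (231, 188, 215, 212) ((491.4921569824219, -79.23448944091797), (157.47335815429688, 150.9321746826172), 58.18156433105469)
122.0 (0, 72, 19, 19) ((315.4150695800781, -259.8195495605469), (12.957680702209473, 4.359232425689697), 43.97978210449219)
673.5 (297, 203, 12, 74) ((441.1593017578125, -85.27965545654297), (7.886183738708496, 55.322265625), 83.82463073730469)
red 256.5 (362, 339, 13, 56) ((603.044677734375, -39.09103775024414), (12.274408340454102, 64.85704040527344), 86.21572875976562)
red 877.5 (231, 217, 66, 40) ((456.5771484375, -123.77361297607422), (58.00658416748047, 36.56778335571289), 84.01461791992188)
red 1436.5 (310, 214, 177, 27) ((460.106201171875, -3.7829055786132812), (156.03506469726562, 24.004610061645508), 84.01505279541016)
red 1571.5 (311, 245, 172, 29) ((490.88873291015625, -6.734367370605469), (154.68446350097656, 24.97506332397461), 85.5829086303711)
[ 0.43104584 -0.07670308  0.25351577]
```

```bash
python3 - <<'E'
from h import *
w=cam("wrist"); h=cv2.cvtColor(w['color'],cv2.COLOR_BGR2HSV)
print([(y,*(int(v) for v in h[y,303])) for y in list(range(182,210,2))+list(range(316,344,2))])
m=(((h[...,0]<9)|(h[...,0]>172))&(h[...,1]>150)&(h[...,2]>60)); m[:205]=0; m[285:]=0; m[:,:200]=0; m[:,500:]=0
ys,xs=np.nonzero(m); e=np.array([np.cos(3.036),np.sin(3.036)]); ey=np.array([-e[1],e[0]]); P=ray(w,np.c_[xs,ys],.0435)[:,:2]-[.467,-.036]
print('tongs along',(P@ey).min(),(P@ey).max(),'across',np.percentile(P@e,[.5,99.5]))
E
```

```text
[(182, 18, 59, 232), (184, 18, 61, 231), (186, 17, 61, 230), (188, 11, 210, 129), (190, 16, 255, 254), (192, 16, 255, 254), (194, 16, 255, 254), (196, 16, 255, 255), (198, 16, 255, 255), (200, 16, 255, 255), (202, 16, 255, 255), (204, 24, 255, 255), (206, 24, 255, 255), (208, 25, 255, 255), (316, 15, 255, 253), (318, 15, 255, 253), (320, 15, 255, 253), (322, 15, 255, 253), (324, 15, 255, 253), (326, 15, 255, 253), (328, 13, 140, 180), (330, 16, 72, 153), (332, 15, 76, 151), (334, 16, 75, 153), (336, 15, 76, 150), (338, 15, 73, 151), (340, 16, 73, 150), (342, 15, 74, 156)]
tongs along -0.11795692396045042 0.11767681145951076 across [-0.03231562  0.02821059]
```

```bash
python3 -c "
from plant import job_done; print(job_done())"
```

```text
the job is handed in; nothing more can be done
None
```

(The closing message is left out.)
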